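# Clip a price plate into its counter holder

### The job

Load the loose metal price plate into its holder on the shop counter: raise the holder's spring clip until it stays up by itself, then slide the plate, front edge first, under the two steel overhangs until it is pressed gently but firmly home against the end stop (its bar is set differently each time), and guide the clip back down without letting it snap, so that it clamps the plate. Leave the plate flat and square in the channel with the clip closed on it, and leave the jars, carton and scoop where they are.

Things in the scene. Friction and masses are not known exactly. Their poses are not given: they have to be found in the camera images.
- holder: Price-plate holder, fixed to the counter: dark wooden board 155 (x) x 92 x 14 mm carrying a steel channel and a spring clip. Origin on the counter straight under the clip's hinge line; +x is the way the plate slides in, y across, z up. The board spans x -130 to +25 mm; its top (the bed) is 14 mm above the counter and bare from x = -130 to -87 mm.
- mouth (a point): Middle of the channel's mouth, on the bed, at holder x = -87 mm; axes as the holder's. Measured from here: two flared guide walls narrow from 81 to 62 mm apart over x 0 to 19 mm, then straight walls 62 mm apart, 8.5 mm high, to x 72 mm.
- overhang (a point): Middle of the channel, on the bed, where the overhangs begin (holder x = -55 mm). From here on, for 40 mm, two 3 mm thick steel overhangs reach over the plate's edges, 8.5 mm above the bed and 52 mm apart, so the plate can enter only by sliding along the bed.
- stop: Guide of the adjustable end stop, a thin steel strip let into the bed; origin on the bed at holder x = -22 mm, axes as the holder's. It carries a dark steel bar, 58 mm across and 6 mm high, locked with its face at any place from 11 mm to -x to 11 mm to +x of this origin, different each time and not measured: found by feel. A steady push of 3 to 10 N tells that the plate is home; over 15 N bends it.
- clip (a joint): Angle of the steel spring clip (rad): 0 closed on the bare bed, as at the start; grows as it swings up, to 1.5. Hinge along holder y, 24 mm above the counter over the holder's origin. Over-centre spring: below 0.75 it pulls the clip shut, above it holds it up (0.4 N m per rad from 0.75; 4 to 5 N at the bar at either end). Closed on the seated plate it reads 0.12.
- clip_bar (a point): Centre of the clip's finger bar, steel, 12 mm in diameter, 36 mm long, parallel to the hinge and 67 mm from it, on the clip's raised free end; pinch its two ends from above (it can turn between the pads) or push it. Closed, 62 mm to holder -x of the hinge and 26 mm above it; fully up (1.5), 22 mm to +x and 64 mm above it. The clip's strip is 22 mm wide.
- plate_grip (a point): Centre of the turned-up grip edge at the -x end of the loose aluminium price plate (100 x 60 x 6 mm, 0.15 kg, black on top, lying flat). The edge is 8 mm thick (x), 44 mm wide (y) and rises 29 mm above the plate's top; this point is 20 mm above the plate's underside and 96 mm behind its front edge. +x points to the front edge, which goes in first; z up.
- plate_front (a point): Middle of the front edge of the price plate (3 mm above its underside), the one that must meet the stop; axes as plate_grip.
- jar_a: Spice jar, 52 mm in diameter, 115 mm high, bystander; origin under its centre.
- jar_b: The like spice jar, bystander; origin under its centre.
- carton: Cardboard carton 70 x 100 x 50 mm, bystander; origin under its centre.
- scoop: Steel long-handled spoon lying on the counter, bystander.
Things that resemble listed ones, but are neither listed nor needed, are in the scene too. What is meant by the part that bears plate_grip is not pink, and is the smaller of those in its own colour.

How it is judged (in metres and radians):
On the way, in this order (a step that is already met when the one before it is completed fails the run):
1. the clip is raised and stays up (joint above 1.2 rad) (value of joint clip above 1.2 rad), for 0.2 s.
2. with the clip up, the plate lies under the overhangs and is pressed home on the stop with more than 1 N (value of joint clip above 1 rad and contact force between plate and stop above 1 N and z of plate_front in the frame of holder below 0.0205 m and x of plate_front in the frame of holder above -0.035 m), for 0.1 s.
At the end, for the whole second after the job is handed in: The plate lies flat in the channel under the overhangs, its front edge in the stop's range (9 to 35 mm short of the hinge line) and square with the holder (0.06 rad), and the clip is closed on it by its own spring (joint 0.07 to 0.17 rad), everything at rest and released (value of joint clip between 0.07 and 0.17 rad and x of plate_front in the frame of holder between -0.035 and -0.009 m and z of plate_front in the frame of holder below 0.0195 m and z of plate_grip in the frame of holder below 0.0365 m and angle between the x axis of plate_grip and the x axis of holder, either way round below 0.06 rad and velocity of joint clip between -0.05 and 0.05 rad/s); the robot touches nothing.
It fails at once if the plate is rammed against the stop with more than 15 N (contact force between plate and stop above 15 N).
It fails at once if the contacts of the plate with the holder (bed, walls, stop and clip added up) exceed 40 N (contact force between plate and holder above 40 N).
It fails at once if the clip is let go and snaps down from above 0.3 rad (faster than 3.5 rad/s) (value of joint clip above 0.3 rad and velocity of joint clip below -3.5 rad/s).
It fails at once if the plate is dropped or flung: it turns over (angle between plate_grip's own z axis and vertical above 0.6 rad).
It fails at once if a jar, the carton or the scoop is moved more than 20 mm (distance of any of jar_a, jar_b, carton, scoop from where it was at the start of the episode above 0.02 m).
It also fails if it takes over 72 s, if anything falls off the work surface, if the arm or the gripper's body presses on something with over 40 N, if the wrist force passes 120 N, or if a joint passes its speed limit or range.

### The arm

A 6-joint arm with a two-finger parallel gripper is mounted at the origin on the work surface. World frame = base frame: x ahead of the robot, y to its left, z up, the work surface at z = 0. Lengths are in mm, angles in rad, forces in N, time in s.
With the tool pointing down it reaches from about 350 to 775 mm from the base axis. Payload 7.3 kg.
Tool frame: the origin (TCP) lies at the very end of the fingers, on their centre line; the grasp point (between the pads) lies bot.grip_point_offset behind it (bot.grip_point_offset is the distance from the TCP to the grasp point, in mm); z points along the fingers, y is the line along which they close (so a half turn about z gives the same grasp; the last joint's range is limited). The gripper opens to 92 mm and grips with 3 to 60 N. Pads are 19 mm wide; open, the fingers measure 130 mm over their backs; the gripper's body (75 mm by 190 mm) begins 47 mm behind the grasp point.
Start: joints at [-1.25, 0.342, 1.524, -0, 1.275, -0.146], TCP at [236.29, -468.841, 226.741] pointing down, gripper open.
Joint ranges: [-2.53, 2.53], [-0.77, 2.02], [0.04, 2.7], [-1, 4.14], [0.28, 2.66], [-3.11, 3.11]. Speed limits (rad/s): [2.57, 2.57, 3.14, 3.14, 3.14, 3.14].

### API

Orientations are given as [roll, pitch, yaw] about the fixed x, y, z axes, in that order (R = Rz(yaw) Ry(pitch) Rx(roll)).
In Python, from plant import bot gives the robot as it stands. The module is installed in compiled form; this text tells all that it offers.
- The arm moves only by the tool carry_out, never from a script. Its argument "plan" is a list of rows, each an object of numbers: "tx", "ty", "tz": the shift along the world's x, y, z in mm; "rx", "ry", "rz": the turn, a rotation vector about the world's x, y, z in rad. A call has 1 to 12 rows; each row shifts and turns the commanded pose from where the row before left it; what a row does not reach is not made up. A row lasts 1/10 s, in which the tool goes at most 50 mm and 8.59 degrees, less where a joint would pass 70% of its speed; a pose out of reach is approached as far as the arm can. A call with a gripper value outside its range is refused whole. "gripper" is the closure, from 0 (fully open) to 1 (shut), set as the call begins (left out, the last holds). The fingers move at their own pace and stop on an object; the grip force is fixed at half the most. Time passes only in rows, so rows that do not move let the fingers close. It gives the time, the measured TCP pose, the force, the opening and the grip force at its end, in the units of the state.
- bot.get_obs(): the state, without advancing time (a new reading comes with each control period).
- bot.capture(name): name is "scene" or "side" or "wrist"; returns the picture (420x560x3 uint8, red, green, blue); there is no depth.
- bot.camera_model(name): a dict with "camera_matrix" (3x3 intrinsics, pixels), "R" (3x3) and "t" (3): a world point X has camera coordinates R X + t. Camera axes: x right, y down, z forward; pixel columns grow to the right and rows downward; lengths in mm; the calibration is good to about 2 mm. The wrist camera is an equidistant fisheye: a pixel r from the principal point sees the ray r / f radians off the axis. A picture is of the moment at which its call begins: read the wrist's pose just before it. camera_model takes no time and is no camera call; for the wrist camera it gives the pose at the moment of the call.
- bot.close_job(): hands the job in; it is judged then, once.
The state is a dict: "time": time; "joint_positions": joint angles; "dq": joint speeds; "tau": joint torques, N m; "tool_pos": TCP position; "tcp_rot": TCP orientation; "contact_force": force on the tool from outside, world axes, zero at the start; "moment": the same for the moment, N m; "grip_width": finger opening in mm; "finger_force": force on a finger pad.
Only numpy, scipy, OpenCV 4.12 (cv2) and the standard library are available. Lean on these libraries where they do the work, as an engineer would, in place of code of your own. Each camera call takes 0.05 s, during which the arm holds its last target. There are 200 camera calls.

## Working session

There is one attempt and no reset: what is moved stays moved. The work goes in short steps, Python scripts to look and compute and a tool call to move; the robot and the scene stay as the last step left them, time stands still between calls to the robot, and variables do not carry over. Pictures are saved under pics/ and viewed, at most 10 in all, crops included, and the job is handed in when it is done.

Besides the shell and the picture viewer there is one more tool, called after "Request:" in YAML: its name, and indented under it one key for each argument. carry_out: Moves the arm, as the interface text tells. Its arguments: {"type":"object","properties":{"plan":{"type":"array"},"gripper":{"type":"number"}},"required":["plan"]}

```bash
mkdir -p pics; cat > h.py <<'E'
from plant import bot
import numpy as np, cv2
def save(n,fn):
    im=bot.capture(n); cv2.imwrite('pics/'+fn,im[:,:,::-1]); return im
def ray(n,u,v,m=None):
    m=m or bot.camera_model(n);K=np.array(m["camera_matrix"]);R=np.array(m["R"]);t=np.array(m["t"])
    a=np.array([(u-K[0,2])/K[0,0],(v-K[1,2])/K[1,1]])
    if n=="wrist":
        r=np.linalg.norm(a)+1e-9; d=np.r_[a/r*np.sin(r),np.cos(r)]
    else: d=np.r_[a,1]
    return -R.T@t, R.T@d
def at(n,u,v,z,m=None):
    c,d=ray(n,u,v,m); return (c+d*(z-c[2])/d[2]).round(1)
def proj(n,X,m=None):
    m=m or bot.camera_model(n);K=np.array(m["camera_matrix"])
    p=np.array(m["R"])@np.array(X,float)+np.array(m["t"])
    if n=="wrist":
        s=np.hypot(p[0],p[1]);q=p[:2]/(s+1e-9)*np.arctan2(s,p[2])
    else: q=p[:2]/p[2]
    return (K[:2,:2]@q+K[:2,2]).round(1)
E
python3 - <<'E'
from h import *
a=save("scene","a.png");b=save("side","b.png")
c=bot.camera_model("wrist"); import pickle; pickle.dump(c,open('w0.pkl','wb'))
w=save("wrist","w.png")
for n in("scene","side"):
    m=bot.camera_model(n); print(n,np.array(m["camera_matrix"])[0,0],-np.array(m["R"]).T@np.array(m["t"]))
print(bot.get_obs(),bot.grip_point_offset)
E
```

```text
scene 381.11331828464455 [1099.12392845  380.95782115  678.78405207]
side 536.5958695345765 [ -1.28214401 822.20862378 996.23317585]
{'time': 0.15, 'joint_positions': array([-1.25000037e+00,  3.42548454e-01,  1.52477756e+00,  3.51399918e-07,
        1.27542002e+00, -1.46004457e-01]), 'dq': array([ 0.00188012, -0.00052251, -0.00324661,  0.00207203,  0.00056979,
        0.0003046 ]), 'tau': array([ 1.05000385e-03, -4.31470156e+01, -2.44353014e+01,  7.17417989e-02,
        5.37142670e-02, -8.77612956e-05]), 'tool_pos': array([ 236.18787278, -468.5323951 ,  226.21899657]), 'tcp_rot': array([-3.14045159e+00, -1.68133791e-04,  4.66800219e-01]), 'contact_force': array([ 0.87519808,  0.81919518, -0.71427138]), 'moment': array([0.01600946, 0.02429989, 0.00963227]), 'finger_force': 0.0, 'grip_width': 91.52554283827611} 18.8
```

View pics/a.png

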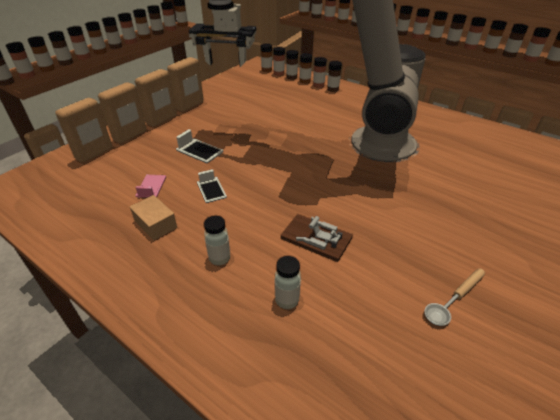

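View pics/b.png

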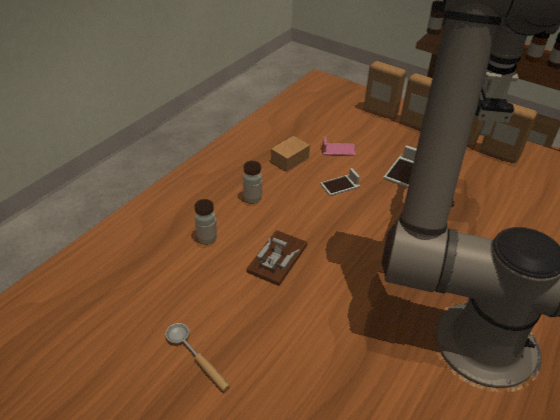

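Candidates for the plate in the scene view are a larger black/silver plate at (200,148), a smaller one at (211,186) and a pink one at (152,186). The smaller black/silver plate at (211,186), seen at (341,184) in the side view, fits the description: it is not pink and is the smaller of its colour. I'll confirm it in an enlarged crop together with the holder.

```bash
python3 - <<'E'
from h import *
a=cv2.imread('pics/a.png');b=cv2.imread('pics/b.png')
c=lambda i,u,v:cv2.resize(i[v:v+75,u:u+100],(400,300),interpolation=cv2.INTER_CUBIC)
cv2.imwrite('pics/c.png',np.vstack([np.hstack([c(a,165,130),c(a,268,200)]),np.hstack([c(b,290,140),c(b,228,220)])]))
for n,u,v in [("scene",211,190),("side",339,186),("scene",317,237),("side",278,258),("scene",200,152),("scene",218,260),("scene",288,303),("scene",155,228)]: print(n,u,v,at(n,u,v,10))
E
```

```text
scene 211 190 [ 540.2 -271.5   10. ]
side 339 186 [ 522.8 -265.4   10. ]
scene 317 237 [517.8  66.2  10. ]
side 278 258 [504.1  68.2  10. ]
scene 200 152 [ 420.8 -436.4   10. ]
scene 218 260 [717.3 -76.7  10. ]
scene 288 303 [715.7 120.8  10. ]
scene 155 228 [ 735.3 -276.8   10. ]
```

View pics/c.png

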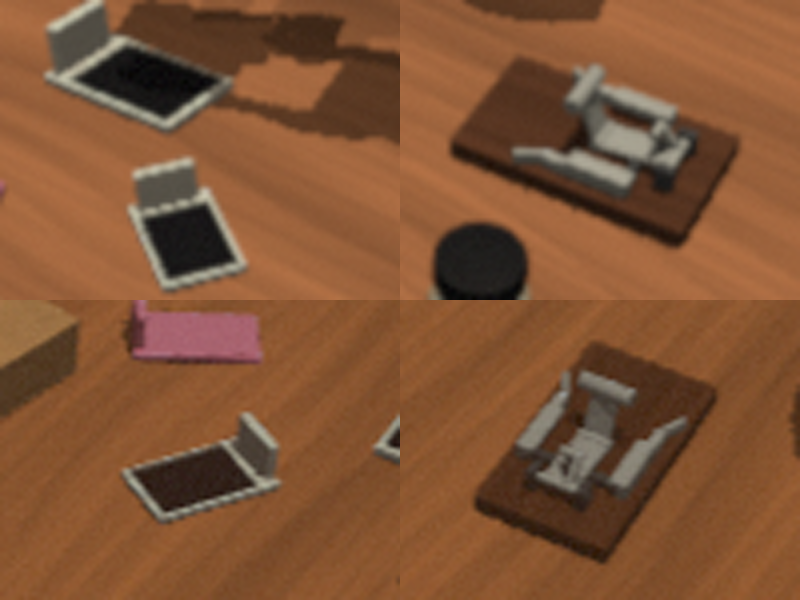

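The crop shows the small black/silver plate with its grip edge at scene (206,176), front toward (216,199). The holder's mouth faces scene left and the clip bar is at about (314,222). I'll fit both poses from the corner pixels.

```bash
cat >> h.py <<'E'
from scipy.optimize import least_squares
def fit(obs,z,p0,ms=None):
    def f(p):
        c,s=np.cos(p[2]),np.sin(p[2]); r=[]
        for o in obs:
            n,u,v,x,y=o[:5]; zz=o[5] if len(o)>5 else z
            r.append(proj(n,[p[0]+c*x-s*y,p[1]+s*x+c*y,zz],ms and ms.get(n))-[u,v])
        return np.concatenate(r)
    import builtins
    q=least_squares(f,p0,diff_step=1e-3,x_scale=[10,10,.1]); return q.x.round(3),f(q.x).reshape(-1,2).round(1)
E
sed -i 's/\.round(1)$//' h.py
python3 - <<'E'
from h import *
S,D="scene","side"
H=[(S,281.2,237,-130,-46),(S,297.5,214.5,-130,46),(S,352.5,235,25,46),(S,338,258,25,-46)]
H2=[(D,276.75,231.25,-130,-46),(D,306.75,242,-130,46),(D,279.25,282.5,25,46),(D,247.5,268.75,25,-46)]
P=[(S,197.5,182,0,-30),(S,217,177.5,0,30),(S,226.25,196.5,100,30),(S,207,201.3,100,-30)]
P2=[(D,321.25,182.5,100,-30),(D,330,194.5,100,30),(D,359.5,185.5,0,30)]
for o in (H,H2,H+H2): 
    a,b=fit(o,14,[515,100,1.57]);print(a,np.abs(b).max(),b.tolist())
for o in (P,P2,P+P2):
    a,b=fit(o,6,[490,-270,.3]);print(a,b.tolist())
E
```

```text
[509.704 116.173   1.706] 1.498178191188856 [[-1.417256385690564, -1.0109504108561964], [-0.633796259575206, -0.6261790532379337], [0.8944165787305565, -0.47081136976947846], [1.049085255567661, 1.498178191188856]]
[501.    115.667   1.696] 1.393079209937099 [[-0.5453233262722392, -1.393079209937099], [1.227976613268936, 0.027395590966989403], [0.6019004793451472, 0.6750209314879498], [-1.2678233727945383, 0.3230429461423796]]
[504.609 114.763   1.701] 2.637892942195265 [[-0.595912578789239, -2.637892942195265], [0.21981571536946376, -2.0076723126907154], [1.4503070493078667, -1.8349367148513238], [1.5189078784449066, -0.12986285204743808], [-1.716924458542053, -2.184598209921944], [0.053397649431872196, -0.9057208463761413], [-0.3441195668860928, -0.2981202764443083], [-2.2253248670091637, -0.48684172171010687]]
[ 506.789 -320.123    1.046] [[-0.3475173215798577, -0.3911110188813609], [0.07227257407981824, -0.7586145030730904], [1.0472730348725463, 0.10032216497225477], [-0.7720840206648631, 0.8174921899397702]]
[ 501.53  -323.342    1.043] [[-1.03320205788566, -0.23707375177909285], [0.16397148296852038, 0.052911839767944], [0.8629607340257053, 0.10058981149526858]]
[ 504.056 -322.721    1.052] [[-0.28282605387963144, -1.1402877676064236], [0.05620987181958981, -1.5471794894889968], [1.1950273369243405, -0.8446859410857996], [-0.5270497694017706, -0.0862612033546668], [-1.8196244058335083, -0.25715186790955613], [-0.4822321454947769, -0.01591266629870347], [0.06974761548212882, -0.14134562033075326]]
```

Request:
carry_out:
  plan:
    - {"tx": 20,"ty": 38,"tz": -6,"rz": 0.1}
    - {"tx": 20,"ty": 38,"tz": -6,"rz": 0.1}
    - {"tx": 20,"ty": 38,"tz": -6,"rz": 0.1}
    - {"tx": 20,"ty": 38,"tz": -6,"rz": 0.1}
    - {"tx": 20,"ty": 38,"tz": -6,"rz": 0.1}
    - {"tx": 20,"ty": 38,"tz": -6,"rz": 0.1}
    - {"tx": 20,"ty": 38,"tz": -6,"rz": 0.1}
    - {"tx": 20,"ty": 38,"tz": -6,"rz": 0.1}
    - {"tx": 20,"ty": 38,"tz": -6,"rz": 0.1}
    - {"tx": 20,"ty": 38,"tz": -6,"rz": 0.1}
    - {"tx": 20,"ty": 38,"tz": -6,"rz": 0.1}
    - {"tx": 20,"ty": 38,"tz": -6,"rz": 0.1}
  gripper: 0.3

```text
invalid input at $.plan[0]: expected keys tx, ty, tz, rx, ry, rz
```

Request:
carry_out:
  plan:
    - {"tx": 20,"ty": 38,"tz": -6,"rx": 0,"ry": 0,"rz": 0.1}
    - {"tx": 20,"ty": 38,"tz": -6,"rx": 0,"ry": 0,"rz": 0.1}
    - {"tx": 20,"ty": 38,"tz": -6,"rx": 0,"ry": 0,"rz": 0.1}
    - {"tx": 20,"ty": 38,"tz": -6,"rx": 0,"ry": 0,"rz": 0.1}
    - {"tx": 20,"ty": 38,"tz": -6,"rx": 0,"ry": 0,"rz": 0.1}
    - {"tx": 20,"ty": 38,"tz": -6,"rx": 0,"ry": 0,"rz": 0.1}
    - {"tx": 20,"ty": 38,"tz": -6,"rx": 0,"ry": 0,"rz": 0.1}
    - {"tx": 20,"ty": 38,"tz": -6,"rx": 0,"ry": 0,"rz": 0.1}
    - {"tx": 20,"ty": 38,"tz": -6,"rx": 0,"ry": 0,"rz": 0.1}
    - {"tx": 20,"ty": 38,"tz": -6,"rx": 0,"ry": 0,"rz": 0.1}
    - {"tx": 20,"ty": 38,"tz": -6,"rx": 0,"ry": 0,"rz": 0.1}
    - {"tx": 20,"ty": 38,"tz": -6,"rx": 0,"ry": 0,"rz": 0.1}
  gripper: 0.3

```text
time: 1.35
tool_pos: [476.8, -11.1, 154.4]
tcp_rot: [-3.142, 0.0, 1.671]
contact_force: [0.8, -0.3, -0.1]
grip_width: 64.4
finger_force: 0.0
```

```bash
python3 - <<'E'
from h import *
import pickle
m=bot.camera_model("wrist");pickle.dump(m,open('w1.pkl','wb'))
w=save("wrist","w1.png");cv2.imwrite('pics/w1.png',cv2.resize(w[:,:,::-1],(800,600)))
o=bot.get_obs();print(o["time"],o["tool_pos"],o["tcp_rot"],o["contact_force"],o["joint_positions"])
E
```

```text
1.4 [478.5797746   -6.28686401 153.66331675] [ 3.14043455e+00 -2.82222307e-03  1.67848384e+00] [ 0.51078678  4.34354839 -0.10887116] [-0.17548921  0.33444869  1.7574582   0.00349831  1.04936497 -0.28491719]
```

View pics/w1.png

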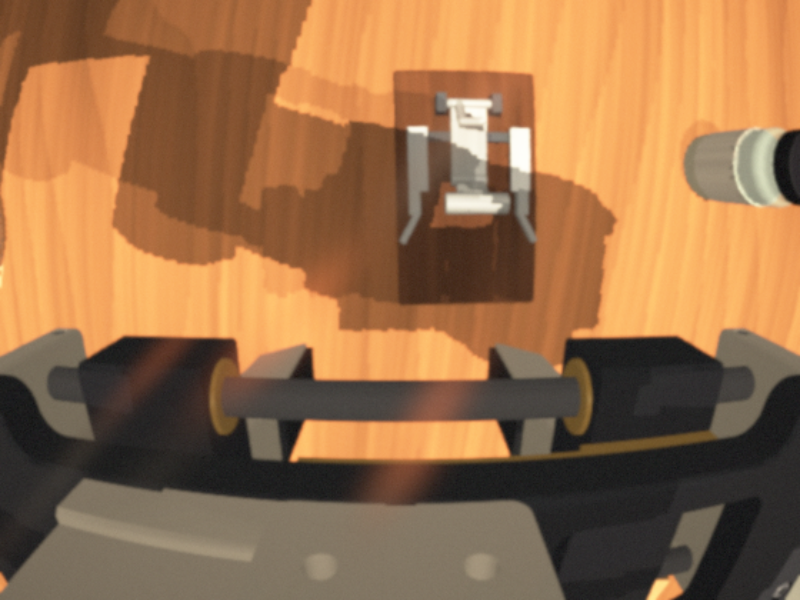

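The wrist view shows the holder board with corners (394,72), (532,75), (533,301) and (401,304). The clip bar runs from (446,205) to (509,204), with a jar well to the right. I'll refit the holder pose.

```bash
python3 - <<'E'
from h import *
import pickle
m=pickle.load(open('w1.pkl','rb'));W="wrist"
H=[(W,.7*u,.7*v,x,y,z) for u,v,x,y,z in [(394,72,25,46,14),(532,75,25,-46,14),(533,301,-130,-46,14),(401,304,-130,46,14),(446,205,-62,18,50),(509,204,-62,-18,50)]]
for o in (H[:4],H):
    a,b=fit(o,14,[505,115,1.7],{W:m});print(a,b.tolist())
    c,s=np.cos(a[2]),np.sin(a[2]);print("bar",a[0]-62*c,a[1]-62*s)
E
```

```text
[506.433 111.564   1.699] [[-0.8954754405488643, -1.3561068104376304], [1.2215288133270974, -1.6044500961482697], [1.1343675213894358, 1.267033428415374], [-1.1436387719083427, 1.7221886298367224]]
bar 514.3598714441426 50.07282413623857
[506.514 111.381   1.699] [[-0.8410252749607707, -1.1375779418684644], [1.2749261271167711, -1.4346527422152633], [1.248994100647451, 1.4305537466681528], [-1.0050038257461438, 1.9391707851846434], [0.0202256724895733, -0.5785657175050005], [-0.33758307867572057, -0.05160285357001726]]
bar 514.4408714441427 49.88982413623858
```

Request:
carry_out:
  plan:
    - {"tx": 9,"ty": 16,"tz": -12,"rx": 0,"ry": 0,"rz": 0.008}
    - {"tx": 9,"ty": 16,"tz": -12,"rx": 0,"ry": 0,"rz": 0.008}
    - {"tx": 10,"ty": 16,"tz": -12,"rx": 0,"ry": 0,"rz": 0.008}
    - {"tx": 9.7,"ty": 16.3,"tz": -12,"rx": 0,"ry": 0,"rz": 0.008}
    - {"tx": 0,"ty": 0,"tz": -15,"rx": 0,"ry": 0,"rz": 0}
    - {"tx": 0,"ty": 0,"tz": -15,"rx": 0,"ry": 0,"rz": 0}
    - {"tx": 0,"ty": 0,"tz": -15,"rx": 0,"ry": 0,"rz": 0}
    - {"tx": 0,"ty": 0,"tz": -15,"rx": 0,"ry": 0,"rz": 0}
    - {"tx": 0,"ty": 0,"tz": -10,"rx": 0,"ry": 0,"rz": 0}
    - {"tx": 0,"ty": 0,"tz": 0,"rx": 0,"ry": 0,"rz": 0}
    - {"tx": 0,"ty": 0,"tz": 0,"rx": 0,"ry": 0,"rz": 0}

```text
time: 2.5
tool_pos: [514.1, 51.4, 36.9]
tcp_rot: [3.141, 0.0, 1.699]
contact_force: [0.6, 0.7, 0.0]
grip_width: 64.1
finger_force: 0.0
```

```bash
python3 - <<'E'
from h import *
w=save("wrist","w2.png");cv2.imwrite('pics/w2.png',cv2.resize(w[60:340,140:460,::-1],(640,560)))
E
```

```text
(no output)
```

View pics/w2.png

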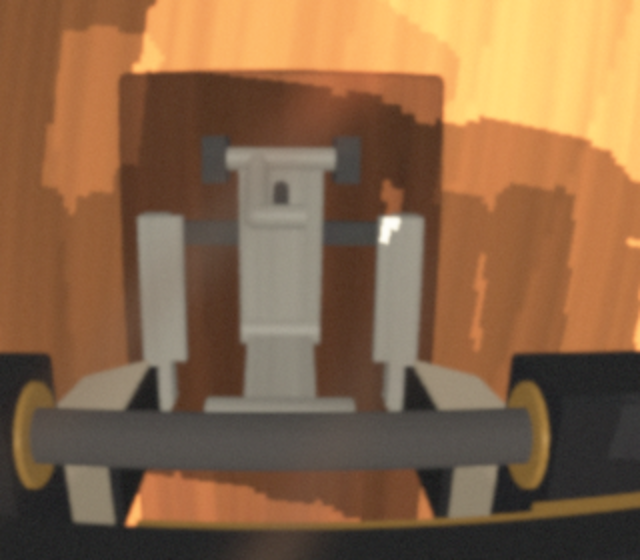

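The bar (206–355, row 405) sits centred between the fingers (about 140–430). I'll check its fore-aft position numerically.

```bash
python3 - <<'E'
from h import *
W="wrist"
H=[(W,140+u/2,60+v/2,x,y,z) for u,v,x,y,z in [(120,76,25,46,14),(443,76,25,-46,14)]]
H.append((W,243,262.5,-62,18,52));H.append((W,317.5,262.5,-62,-18,52))
for o in (H[:2],H):
    a,b=fit(o,14,[505,115,1.7]);print(a,b.tolist())
c,s=np.cos(1.699),np.sin(1.699)
for x,y in((506,113),(506,116),(506,110)): print(proj(W,[x-62*c,y-62*s,50]),proj(W,[x+25*c,y+25*s,14]))
print(proj(W,[514,51.4,50]))
E
```

```text
[506.905 111.126   1.7  ] [[-1.5497914320996529, 0.007027196187621598], [1.5584506014979524, 0.0008984166349961242]]
[506.306 114.337   1.696] [[-1.717248565806841, -5.935612704929014], [1.4029659251981457, -5.387332164018986], [-0.14928450163972684, 5.118095495990133], [0.4087565493459806, 5.2415217964446015]]
[279.73882995 268.67935984] [279.67948873  92.04830703]
[280.5340393  263.05454082] [280.38145742  86.78772656]
[278.95420632 274.21874996] [278.9775966   97.33067207]
[279.85980387 268.89925134]
```

Request:
carry_out:
  plan:
    - {"tx": 0,"ty": -0.5,"tz": 0,"rx": 0,"ry": 0,"rz": 0}
    - {"tx": 0,"ty": 0,"tz": 0,"rx": 0,"ry": 0,"rz": 0}
    - {"tx": 0,"ty": 0,"tz": 0,"rx": 0,"ry": 0,"rz": 0}
    - {"tx": 0,"ty": 0,"tz": 0,"rx": 0,"ry": 0,"rz": 0}
    - {"tx": 0,"ty": 0,"tz": 0,"rx": 0,"ry": 0,"rz": 0}
    - {"tx": 0,"ty": 0,"tz": 0,"rx": 0,"ry": 0,"rz": 0}
  gripper: 1

```text
time: 3.15
tool_pos: [513.9, 50.9, 36.9]
tcp_rot: [3.142, 0.0, 1.699]
contact_force: [-1.6, -0.6, 1.8]
grip_width: 35.2
finger_force: 30.0
```

```bash
python3 - <<'E'
import numpy as np
c,s=np.cos(1.699),np.sin(1.699)
f=lambda t:np.array([-62*np.cos(t)+26*np.sin(t),62*np.sin(t)+26*np.cos(t)])
th=np.linspace(0,1.45,13)
for i in range(12):
    d=f(th[i+1])-f(th[i]); print(round(th[i+1],2),(d[0]*c).round(1),(d[0]*s).round(1),d[1].round(1))
print(f(1.45)-f(0), f(1.45),f(1.5))
E
```

```text
0.12 -0.5 3.6 7.3
0.24 -0.6 4.4 6.8
0.36 -0.7 5.2 6.2
0.48 -0.8 5.9 5.5
0.6 -0.8 6.5 4.8
0.72 -0.9 7.0 4.0
0.85 -1.0 7.5 3.1
0.97 -1.0 7.8 2.1
1.09 -1.0 8.0 1.2
1.21 -1.0 8.0 0.2
1.33 -1.0 8.0 -0.8
1.45 -1.0 7.9 -1.7
[80.33936607 38.68127745] [18.33936607 64.68127745] [21.54916315 63.68385641]
```

Request:
carry_out:
  plan:
    - {"tx": -0.5,"ty": 3.6,"tz": 7.3,"rx": 0,"ry": 0,"rz": 0}
    - {"tx": -0.6,"ty": 4.4,"tz": 6.8,"rx": 0,"ry": 0,"rz": 0}
    - {"tx": -0.7,"ty": 5.2,"tz": 6.2,"rx": 0,"ry": 0,"rz": 0}
    - {"tx": -0.8,"ty": 5.9,"tz": 5.5,"rx": 0,"ry": 0,"rz": 0}
    - {"tx": -0.8,"ty": 6.5,"tz": 4.8,"rx": 0,"ry": 0,"rz": 0}
    - {"tx": -0.9,"ty": 7.0,"tz": 4.0,"rx": 0,"ry": 0,"rz": 0}

```text
time: 3.75
tool_pos: [509.8, 84.1, 72.1]
tcp_rot: [3.141, 0.0, 1.699]
contact_force: [1.6, -3.3, -2.2]
grip_width: 35.3
finger_force: 30.0
```

Request:
carry_out:
  plan:
    - {"tx": -1,"ty": 7.5,"tz": 3.1,"rx": 0,"ry": 0,"rz": 0}
    - {"tx": -1,"ty": 7.8,"tz": 2.1,"rx": 0,"ry": 0,"rz": 0}
    - {"tx": -1,"ty": 8,"tz": 1.2,"rx": 0,"ry": 0,"rz": 0}
    - {"tx": -1,"ty": 8,"tz": 0.2,"rx": 0,"ry": 0,"rz": 0}
    - {"tx": -1,"ty": 8,"tz": -0.8,"rx": 0,"ry": 0,"rz": 0}
    - {"tx": -1,"ty": 7.9,"tz": -1.7,"rx": 0,"ry": 0,"rz": 0}
    - {"tx": 0,"ty": 0,"tz": 0,"rx": 0,"ry": 0,"rz": 0}
    - {"tx": 0,"ty": 0,"tz": 0,"rx": 0,"ry": 0,"rz": 0}

```text
time: 4.55
tool_pos: [503.8, 132.6, 76.2]
tcp_rot: [3.14, -0.002, 1.699]
contact_force: [-0.7, 3.8, 7.2]
grip_width: 35.5
finger_force: 30.0
```

Request:
carry_out:
  plan:
    - {"tx": 0,"ty": 0,"tz": 0,"rx": 0,"ry": 0,"rz": 0}
    - {"tx": 0,"ty": 0,"tz": 0,"rx": 0,"ry": 0,"rz": 0}
    - {"tx": 0,"ty": 0,"tz": 0,"rx": 0,"ry": 0,"rz": 0}
    - {"tx": 0,"ty": 0,"tz": 0,"rx": 0,"ry": 0,"rz": 0}
    - {"tx": 0,"ty": 0,"tz": 10,"rx": 0,"ry": 0,"rz": 0}
    - {"tx": 0,"ty": 0,"tz": 10,"rx": 0,"ry": 0,"rz": 0}
    - {"tx": 0,"ty": 0,"tz": 25,"rx": 0,"ry": 0,"rz": 0}
    - {"tx": 0,"ty": 0,"tz": 25,"rx": 0,"ry": 0,"rz": 0}
  gripper: 0.4

```text
time: 5.35
tool_pos: [503.6, 130.7, 146.9]
tcp_rot: [3.142, -0.0, 1.699]
contact_force: [0.1, -0.5, -0.0]
grip_width: 55.2
finger_force: 0.0
```

Request:
carry_out:
  plan:
    - {"tx": -2,"ty": -20,"tz": 0,"rx": 0,"ry": 0,"rz": -0.14}
    - {"tx": -2,"ty": -32,"tz": 0,"rx": 0,"ry": 0,"rz": -0.14}
    - {"tx": -2,"ty": -32,"tz": 0,"rx": 0,"ry": 0,"rz": -0.14}
    - {"tx": -2,"ty": -32,"tz": 0,"rx": 0,"ry": 0,"rz": -0.14}
    - {"tx": -2,"ty": -32,"tz": 0,"rx": 0,"ry": 0,"rz": -0.14}
    - {"tx": -2,"ty": -32,"tz": 0,"rx": 0,"ry": 0,"rz": -0.14}
    - {"tx": -2,"ty": -32,"tz": 0,"rx": 0,"ry": 0,"rz": -0.14}
    - {"tx": -2,"ty": -32,"tz": 0,"rx": 0,"ry": 0,"rz": -0.14}
    - {"tx": -2,"ty": -32,"tz": 0,"rx": 0,"ry": 0,"rz": -0.14}
    - {"tx": -2,"ty": -32,"tz": 0,"rx": 0,"ry": 0,"rz": -0.14}
    - {"tx": -2,"ty": -32,"tz": 0,"rx": 0,"ry": 0,"rz": -0.14}
    - {"tx": -2,"ty": -32,"tz": 0,"rx": 0,"ry": 0,"rz": -0.14}

```text
time: 6.55
tool_pos: [479.6, -242.8, 146.6]
tcp_rot: [3.141, -0.001, 0.013]
contact_force: [0.5, 0.3, 0.1]
grip_width: 55.5
finger_force: 0.0
```

Request:
carry_out:
  plan:
    - {"tx": -2,"ty": -10,"tz": 0,"rx": 0,"ry": 0,"rz": -0.14}
    - {"tx": -2,"ty": 0,"tz": 0,"rx": 0,"ry": 0,"rz": -0.14}
    - {"tx": 0,"ty": 0,"tz": 0,"rx": 0,"ry": 0,"rz": -0.14}
    - {"tx": 0,"ty": 0,"tz": 0,"rx": 0,"ry": 0,"rz": -0.12}
    - {"tx": 0,"ty": 0,"tz": 0,"rx": 0,"ry": 0,"rz": 0}
    - {"tx": 0,"ty": 0,"tz": 0,"rx": 0,"ry": 0,"rz": 0}

```text
time: 7.15
tool_pos: [475.8, -251.4, 146.1]
tcp_rot: [3.141, -0.001, -0.518]
contact_force: [-0.1, -0.5, 0.2]
grip_width: 55.1
finger_force: 0.0
```

```bash
python3 - <<'E'
from h import *
import pickle
m=bot.camera_model("wrist");pickle.dump(m,open('w3.pkl','wb'))
w=save("wrist","w3.png");a=save("scene","a3.png")
s=cv2.resize(a[195:265,265:365],(240,168),interpolation=cv2.INTER_CUBIC)
p=cv2.resize(w,(800,600)); p[420:588,0:240]=s
cv2.imwrite('pics/w3.png',p[:,:,::-1])
o=bot.get_obs();print(o["time"],o["tool_pos"],o["tcp_rot"],o["joint_positions"])
E
```

```text
7.25 [ 475.77879345 -251.26962174  145.8341247 ] [ 3.14143791e+00 -4.89012270e-04 -5.18755308e-01] [-6.28306735e-01  4.43139786e-01  1.60687745e+00 -1.13115926e-04
  1.09107242e+00  1.46129712e+00]
```

View pics/w3.png

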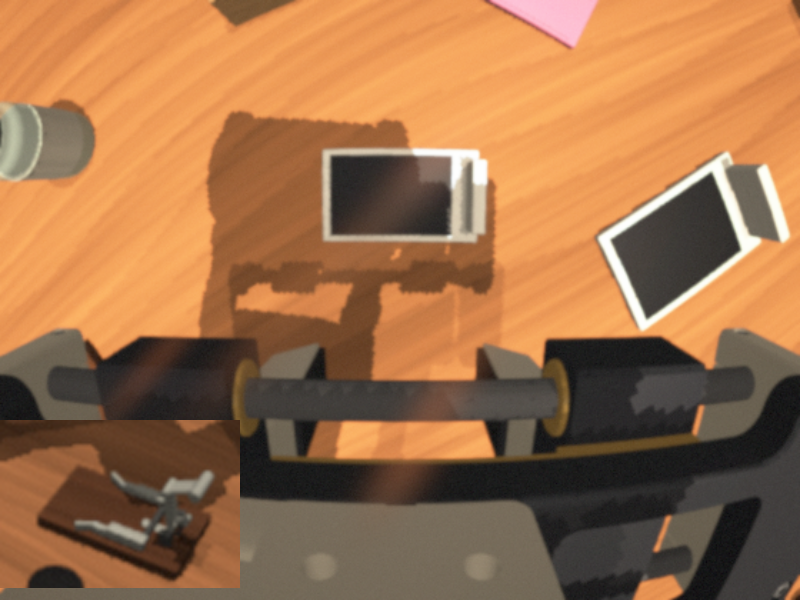

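The clip stays up (inset). The plate lies at (322–480, 149–242), front edge on the left, with the grip edge's top rear at (487,160)–(485,234). The larger plate at (695,240) is clear of it.

```bash
python3 - <<'E'
from h import *
import pickle
m=pickle.load(open('w3.pkl','rb'));W="wrist"
H=[(W,.7*u,.7*v,x,y,z) for u,v,x,y,z in [(322,149,100,-30,5),(324,241,100,30,5),(480,149,0,-30,5),(477,242,0,30,5),(487,160,0,-22,35),(485,234,0,22,35)]]
for o in (H[:4],H):
    a,b=fit(o,6,[504,-322,1.05],{W:m});print(a,b.round(1).tolist())
    c,s=np.cos(a[2]),np.sin(a[2]);print("grip",a[0]+4*c,a[1]+4*s)
E
```

```text
[ 504.928 -326.807    1.05 ] [[0.5, -0.1], [-0.2, 0.0], [-0.6, 0.3], [0.3, -0.3]]
grip 506.9182841915669 -323.3373070976239
[ 504.811 -326.516    1.047] [[0.4, -0.1], [-0.5, 0.0], [-0.7, 0.6], [0.0, -0.0], [0.3, -0.6], [0.5, 0.1]]
grip 506.8116842983883 -323.05229355484875
```

Request:
carry_out:
  plan:
    - {"tx": 7,"ty": -17,"tz": -20,"rx": 0,"ry": 0,"rz": 0}
    - {"tx": 8,"ty": -18,"tz": -20,"rx": 0,"ry": 0,"rz": 0}
    - {"tx": 8,"ty": -18,"tz": -20,"rx": 0,"ry": 0,"rz": 0}
    - {"tx": 8,"ty": -18,"tz": -20,"rx": 0,"ry": 0,"rz": 0}
    - {"tx": 0,"ty": 0,"tz": -20,"rx": 0,"ry": 0,"rz": 0}
    - {"tx": 0,"ty": 0,"tz": -15,"rx": 0,"ry": 0,"rz": 0}
    - {"tx": 0,"ty": 0,"tz": -12,"rx": 0,"ry": 0,"rz": 0}
    - {"tx": 0,"ty": 0,"tz": -9,"rx": 0,"ry": 0,"rz": 0}
    - {"tx": 0,"ty": 0,"tz": 0,"rx": 0,"ry": 0,"rz": 0}
    - {"tx": 0,"ty": 0,"tz": 0,"rx": 0,"ry": 0,"rz": 0}

```text
time: 8.25
tool_pos: [507.0, -322.4, 9.9]
tcp_rot: [3.141, -0.001, -0.521]
contact_force: [-0.6, 0.2, -0.2]
grip_width: 54.8
finger_force: 0.0
```

Request:
carry_out:
  plan:
    - {"tx": 0,"ty": 0,"tz": 0,"rx": 0,"ry": 0,"rz": 0}
    - {"tx": 0,"ty": 0,"tz": 0,"rx": 0,"ry": 0,"rz": 0}
    - {"tx": 0,"ty": 0,"tz": 0,"rx": 0,"ry": 0,"rz": 0}
    - {"tx": 0,"ty": 0,"tz": 0,"rx": 0,"ry": 0,"rz": 0}
    - {"tx": 0,"ty": 0,"tz": 0,"rx": 0,"ry": 0,"rz": 0}
    - {"tx": 0,"ty": 0,"tz": 0,"rx": 0,"ry": 0,"rz": 0}
    - {"tx": 0,"ty": 0,"tz": 0,"rx": 0,"ry": 0,"rz": 0}
    - {"tx": 0,"ty": 0,"tz": 0,"rx": 0,"ry": 0,"rz": 0}
  gripper: 1

```text
time: 9.05
tool_pos: [506.7, -322.2, 9.5]
tcp_rot: [3.142, -0.0, -0.521]
contact_force: [0.2, 0.9, -0.4]
grip_width: 8.2
finger_force: 30.0
```

Request:
carry_out:
  plan:
    - {"tx": 0,"ty": 0,"tz": 5,"rx": 0,"ry": 0,"rz": 0}
    - {"tx": 0,"ty": 0,"tz": 15,"rx": 0,"ry": 0,"rz": 0}
    - {"tx": 0,"ty": 0,"tz": 15,"rx": 0,"ry": 0,"rz": 0}
    - {"tx": 0,"ty": 0,"tz": 0,"rx": 0,"ry": 0,"rz": 0}

```text
time: 9.45
tool_pos: [507.7, -323.1, 46.5]
tcp_rot: [3.141, -0.004, -0.521]
contact_force: [0.1, 0.4, -1.4]
grip_width: 7.5
finger_force: 30.0
```

Request:
carry_out:
  plan:
    - {"tx": 1,"ty": 10,"tz": 0,"rx": 0,"ry": 0,"rz": 0.03}
    - {"tx": 2,"ty": 20,"tz": 0,"rx": 0,"ry": 0,"rz": 0.055}
    - {"tx": 2,"ty": 22,"tz": 0,"rx": 0,"ry": 0,"rz": 0.06}
    - {"tx": 2.3,"ty": 23,"tz": 0,"rx": 0,"ry": 0,"rz": 0.06}
    - {"tx": 2,"ty": 22,"tz": 0,"rx": 0,"ry": 0,"rz": 0.06}
    - {"tx": 2,"ty": 22,"tz": 0,"rx": 0,"ry": 0,"rz": 0.06}
    - {"tx": 2,"ty": 22,"tz": 0,"rx": 0,"ry": 0,"rz": 0.06}
    - {"tx": 2,"ty": 22,"tz": 0,"rx": 0,"ry": 0,"rz": 0.06}
    - {"tx": 2,"ty": 22,"tz": 0,"rx": 0,"ry": 0,"rz": 0.06}
    - {"tx": 2,"ty": 22,"tz": 0,"rx": 0,"ry": 0,"rz": 0.06}
    - {"tx": 2,"ty": 20,"tz": 0,"rx": 0,"ry": 0,"rz": 0.05}
    - {"tx": 2,"ty": 18,"tz": 0,"rx": 0,"ry": 0,"rz": 0.034}

```text
time: 10.65
tool_pos: [528.7, -74.3, 43.6]
tcp_rot: [-3.14, 0.002, 0.134]
contact_force: [0.2, 0.3, -2.6]
grip_width: 7.9
finger_force: 30.0
```

Request:
carry_out:
  plan:
    - {"tx": 0,"ty": 0,"tz": 0,"rx": 0,"ry": 0,"rz": 0}
    - {"tx": 0,"ty": 0,"tz": -5,"rx": 0,"ry": 0,"rz": 0}
    - {"tx": 0,"ty": 0,"tz": -5,"rx": 0,"ry": 0,"rz": 0}
    - {"tx": 0,"ty": 0,"tz": -5,"rx": 0,"ry": 0,"rz": 0}
    - {"tx": 0,"ty": 0,"tz": 0,"rx": 0,"ry": 0,"rz": 0}
    - {"tx": 0,"ty": 0,"tz": 0,"rx": 0,"ry": 0,"rz": 0}

```text
time: 11.25
tool_pos: [529.8, -77.7, 29.1]
tcp_rot: [-3.141, 0.001, 0.127]
contact_force: [0.6, -0.4, -1.1]
grip_width: 7.7
finger_force: 30.0
```

```bash
python3 - <<'E'
from h import *
import pickle
m=bot.camera_model("wrist");pickle.dump(m,open('w4.pkl','wb'))
w=save("wrist","w4.png");a=save("scene","a4.png")
s=cv2.resize(a[175:265,245:365],(360,270),interpolation=cv2.INTER_CUBIC)
p=cv2.resize(w,(800,600)); p[330:600,0:360]=s
cv2.imwrite('pics/w4.png',p[:,:,::-1])
o=bot.get_obs();print(o["time"],o["tool_pos"],o["tcp_rot"],o["contact_force"])
E
```

```text
11.35 [530.07024041 -77.55771951  29.50964004] [ 3.14141576e+00 -1.83586796e-04  1.27306963e-01] [-0.36901318  0.18711556 -1.86625913]
```

View pics/w4.png

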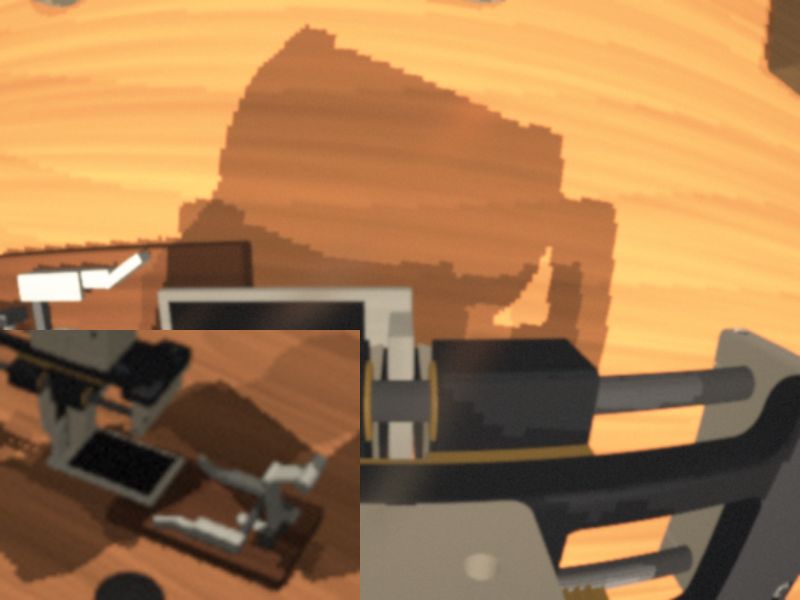

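The wrist view shows the plate held level, with its -y edge from (158,290) to (412,289). The board corner is at (250,241) and the wall flare tip at (147,254). The inset shows the clip up and the plate just short of the mouth. Next I'll compute the lateral and yaw error.

```bash
python3 - <<'E'
from h import *
import pickle
m=pickle.load(open('w4.pkl','rb'));W="wrist"
O=np.array([506.5,112]);y=1.699;R=np.array([[np.cos(y),np.sin(y)],[-np.sin(y),np.cos(y)]])
g=np.array([530.07,-77.56]);
for n,u,v,z in [("board",250,241,14),("bedge",100,250,14),("bedge",180,244,14),("pf",158,290,26),("pr",412,289,26),("flare",147,253,22.5),("wallout",20,275,25.5),("wallout",82,270,25.5)]:
    X=at(W,.7*u,.7*v,z,m); print(n,X.round(1),"holder",(R@(X[:2]-O)).round(1))
print("grip",R@(g-O))
w=cv2.imread('pics/w4.png');
E
```

```text
board [568.9 -15.1  14. ] holder [-134.1  -45.6]
bedge [558.8  56.7  14. ] holder [-61.6 -44.8]
bedge [564.8  15.4  14. ] holder [-103.3  -45.5]
pf [548.   18.9  26. ] holder [-97.7 -29.2]
pr [560.3 -78.8  26. ] holder [-196.1  -29. ]
flare [561.4  26.3  22.5] holder [-92.1 -43.5]
wallout [545.7  99.   25.5] holder [-17.9 -37.2]
wallout [551.9  58.4  25.5] holder [-59.  -38.1]
grip [-191.01780091    0.85920542]
```

Request:
carry_out:
  plan:
    - {"tx": 0,"ty": 0,"tz": -3,"rx": 0,"ry": 0,"rz": 0}
    - {"tx": 0,"ty": 0,"tz": -1.8,"rx": 0,"ry": 0,"rz": 0}
    - {"tx": 0,"ty": 0,"tz": 0,"rx": 0,"ry": 0,"rz": 0}
    - {"tx": -0.5,"ty": 4,"tz": 0,"rx": 0,"ry": 0,"rz": 0}
    - {"tx": -0.5,"ty": 4,"tz": 0,"rx": 0,"ry": 0,"rz": 0}
    - {"tx": -0.5,"ty": 4,"tz": 0,"rx": 0,"ry": 0,"rz": 0}
    - {"tx": -0.5,"ty": 4,"tz": 0,"rx": 0,"ry": 0,"rz": 0}
    - {"tx": -0.5,"ty": 3,"tz": 0,"rx": 0,"ry": 0,"rz": 0}
    - {"tx": 0,"ty": 0,"tz": 0,"rx": 0,"ry": 0,"rz": 0}

```text
time: 12.25
tool_pos: [527.4, -57.7, 24.7]
tcp_rot: [3.142, 0.0, 0.128]
contact_force: [-0.7, -0.1, -2.3]
grip_width: 7.8
finger_force: 30.0
```

Request:
carry_out:
  plan:
    - {"tx": -0.3,"ty": 2,"tz": 0,"rx": 0,"ry": 0,"rz": 0}
    - {"tx": -0.3,"ty": 2,"tz": 0,"rx": 0,"ry": 0,"rz": 0}
    - {"tx": -0.3,"ty": 2,"tz": 0,"rx": 0,"ry": 0,"rz": 0}
    - {"tx": -0.2,"ty": 2,"tz": 0,"rx": 0,"ry": 0,"rz": 0}
    - {"tx": -0.2,"ty": 2,"tz": 0,"rx": 0,"ry": 0,"rz": 0}
    - {"tx": -0.2,"ty": 2,"tz": 0,"rx": 0,"ry": 0,"rz": 0}

```text
time: 12.85
tool_pos: [526.0, -46.1, 24.6]
tcp_rot: [3.142, 0.0, 0.128]
contact_force: [-0.6, -0.5, -1.0]
grip_width: 7.6
finger_force: 30.0
```

Request:
carry_out:
  plan:
    - {"tx": -0.3,"ty": 2,"tz": 0,"rx": 0,"ry": 0,"rz": 0}
    - {"tx": -0.3,"ty": 2,"tz": 0,"rx": 0,"ry": 0,"rz": 0}
    - {"tx": -0.2,"ty": 2,"tz": 0,"rx": 0,"ry": 0,"rz": 0}
    - {"tx": 0,"ty": 0,"tz": 0,"rx": 0,"ry": 0,"rz": 0}

```text
time: 13.25
tool_pos: [525.1, -40.0, 24.6]
tcp_rot: [3.142, 0.0, 0.128]
contact_force: [0.2, 0.3, -1.7]
grip_width: 7.8
finger_force: 30.0
```

Request:
carry_out:
  plan:
    - {"tx": -0.3,"ty": 2,"tz": 0,"rx": 0,"ry": 0,"rz": 0}
    - {"tx": -0.3,"ty": 2,"tz": -0.4,"rx": 0,"ry": 0,"rz": 0}
    - {"tx": -0.2,"ty": 2,"tz": -0.3,"rx": 0,"ry": 0,"rz": 0}
    - {"tx": -0.3,"ty": 2,"tz": 0,"rx": 0,"ry": 0,"rz": 0}
    - {"tx": -0.3,"ty": 2,"tz": 0,"rx": 0,"ry": 0,"rz": 0}
    - {"tx": -0.2,"ty": 2,"tz": 0,"rx": 0,"ry": 0,"rz": 0}
    - {"tx": -0.3,"ty": 2,"tz": 0,"rx": 0,"ry": 0,"rz": 0}
    - {"tx": 0,"ty": 0,"tz": 0,"rx": 0,"ry": 0,"rz": 0}

```text
time: 14.05
tool_pos: [523.2, -26.0, 24.0]
tcp_rot: [3.142, 0.0, 0.128]
contact_force: [0.5, -0.3, -2.5]
grip_width: 8.3
finger_force: 30.0
```

Request:
carry_out:
  plan:
    - {"tx": -0.2,"ty": 1,"tz": 0,"rx": 0,"ry": 0,"rz": 0}
    - {"tx": -0.1,"ty": 1,"tz": 0,"rx": 0,"ry": 0,"rz": 0}
    - {"tx": -0.1,"ty": 1,"tz": 0,"rx": 0,"ry": 0,"rz": 0}
    - {"tx": -0.1,"ty": 1,"tz": 0,"rx": 0,"ry": 0,"rz": 0}
    - {"tx": -0.1,"ty": 1,"tz": 0,"rx": 0,"ry": 0,"rz": 0}

```text
time: 14.55
tool_pos: [522.7, -21.2, 23.9]
tcp_rot: [3.141, -0.0, 0.128]
contact_force: [0.5, -0.6, -1.4]
grip_width: 7.8
finger_force: 30.0
```

Request:
carry_out:
  plan:
    - {"tx": -0.1,"ty": 1,"tz": 0,"rx": 0,"ry": 0,"rz": 0}
    - {"tx": -0.1,"ty": 1,"tz": 0,"rx": 0,"ry": 0,"rz": 0}

```text
time: 14.75
tool_pos: [522.4, -19.1, 23.9]
tcp_rot: [3.142, 0.0, 0.128]
contact_force: [0.2, -1.0, -2.6]
grip_width: 7.7
finger_force: 30.0
```

Request:
carry_out:
  plan:
    - {"tx": -0.1,"ty": 0.8,"tz": 0,"rx": 0,"ry": 0,"rz": 0}
    - {"tx": -0.1,"ty": 0.8,"tz": 0,"rx": 0,"ry": 0,"rz": 0}

```text
time: 14.95
tool_pos: [522.3, -17.6, 23.9]
tcp_rot: [3.142, 0.0, 0.128]
contact_force: [0.5, -0.7, -1.5]
grip_width: 7.5
finger_force: 30.0
```

Request:
carry_out:
  plan:
    - {"tx": -0.1,"ty": 0.8,"tz": 0,"rx": 0,"ry": 0,"rz": 0}
    - {"tx": -0.1,"ty": 0.8,"tz": 0,"rx": 0,"ry": 0,"rz": 0}

```text
time: 15.15
tool_pos: [522.1, -16.0, 23.9]
tcp_rot: [3.141, 0.0, 0.128]
contact_force: [0.2, -0.2, -2.2]
grip_width: 7.7
finger_force: 30.0
```

Request:
carry_out:
  plan:
    - {"tx": -0.1,"ty": 0.8,"tz": 0,"rx": 0,"ry": 0,"rz": 0}
    - {"tx": -0.1,"ty": 0.8,"tz": 0,"rx": 0,"ry": 0,"rz": 0}

```text
time: 15.35
tool_pos: [521.9, -14.4, 23.9]
tcp_rot: [3.142, 0.0, 0.128]
contact_force: [-0.6, 0.6, -0.1]
grip_width: 7.9
finger_force: 30.0
```

Request:
carry_out:
  plan:
    - {"tx": -0.1,"ty": 0.8,"tz": 0,"rx": 0,"ry": 0,"rz": 0}
    - {"tx": -0.1,"ty": 0.8,"tz": 0,"rx": 0,"ry": 0,"rz": 0}

```text
time: 15.55
tool_pos: [521.7, -12.8, 23.9]
tcp_rot: [3.141, 0.0, 0.128]
contact_force: [0.6, 0.0, -0.5]
grip_width: 7.8
finger_force: 30.0
```

Request:
carry_out:
  plan:
    - {"tx": -0.1,"ty": 0.8,"tz": 0,"rx": 0,"ry": 0,"rz": 0}
    - {"tx": -0.1,"ty": 0.8,"tz": 0,"rx": 0,"ry": 0,"rz": 0}

```text
time: 15.75
tool_pos: [521.5, -11.2, 23.9]
tcp_rot: [3.142, 0.0, 0.128]
contact_force: [0.7, 0.7, -0.8]
grip_width: 7.8
finger_force: 30.0
```

Request:
carry_out:
  plan:
    - {"tx": -0.1,"ty": 0.8,"tz": 0,"rx": 0,"ry": 0,"rz": 0}
    - {"tx": -0.1,"ty": 0.8,"tz": 0,"rx": 0,"ry": 0,"rz": 0}

```text
time: 15.95
tool_pos: [521.3, -9.6, 24.0]
tcp_rot: [3.141, -0.0, 0.128]
contact_force: [0.4, 0.3, -1.6]
grip_width: 7.9
finger_force: 30.0
```

Request:
carry_out:
  plan:
    - {"tx": -0.1,"ty": 0.8,"tz": 0,"rx": 0,"ry": 0,"rz": 0}
    - {"tx": -0.1,"ty": 0.8,"tz": 0,"rx": 0,"ry": 0,"rz": 0}

```text
time: 16.15
tool_pos: [521.1, -8.0, 23.9]
tcp_rot: [3.141, 0.0, 0.128]
contact_force: [0.7, -0.7, -1.7]
grip_width: 7.7
finger_force: 30.0
```

Request:
carry_out:
  plan:
    - {"tx": -0.1,"ty": 0.8,"tz": 0,"rx": 0,"ry": 0,"rz": 0}
    - {"tx": -0.1,"ty": 0.8,"tz": 0,"rx": 0,"ry": 0,"rz": 0}

```text
time: 16.35
tool_pos: [520.9, -6.4, 24.0]
tcp_rot: [3.141, -0.0, 0.128]
contact_force: [-0.1, -0.0, -2.3]
grip_width: 7.8
finger_force: 30.0
```

Request:
carry_out:
  plan:
    - {"tx": -0.1,"ty": 0.8,"tz": 0,"rx": 0,"ry": 0,"rz": 0}
    - {"tx": -0.1,"ty": 0.8,"tz": 0,"rx": 0,"ry": 0,"rz": 0}

```text
time: 16.55
tool_pos: [520.9, -5.5, 24.1]
tcp_rot: [3.14, -0.0, 0.128]
contact_force: [-0.6, -8.5, 0.6]
grip_width: 7.5
finger_force: 30.0
```

Request:
carry_out:
  plan:
    - {"tx": 0,"ty": -0.2,"tz": 0,"rx": 0,"ry": 0,"rz": 0}
    - {"tx": 0,"ty": 0,"tz": 0,"rx": 0,"ry": 0,"rz": 0}

```text
time: 16.75
tool_pos: [520.8, -5.5, 24.0]
tcp_rot: [3.141, -0.0, 0.128]
contact_force: [-0.7, -5.0, -0.5]
grip_width: 7.8
finger_force: 30.0
```

Request:
carry_out:
  plan:
    - {"tx": 0,"ty": 0,"tz": -0.3,"rx": 0,"ry": 0,"rz": 0}
    - {"tx": 0,"ty": 0,"tz": 0,"rx": 0,"ry": 0,"rz": 0}

```text
time: 16.95
tool_pos: [520.8, -5.6, 23.8]
tcp_rot: [3.141, -0.0, 0.128]
contact_force: [-0.9, -5.3, 0.6]
grip_width: 7.9
finger_force: 30.0
```

Request:
carry_out:
  plan:
    - {"tx": 0,"ty": 0,"tz": 0,"rx": 0,"ry": 0,"rz": 0}
    - {"tx": 0,"ty": 0,"tz": 0,"rx": 0,"ry": 0,"rz": 0}
    - {"tx": 0,"ty": 0,"tz": 0,"rx": 0,"ry": 0,"rz": 0}
    - {"tx": 0,"ty": 0,"tz": 0,"rx": 0,"ry": 0,"rz": 0}
  gripper: 0.6

```text
time: 17.35
tool_pos: [520.7, -4.8, 23.6]
tcp_rot: [-3.141, -0.0, 0.128]
contact_force: [-0.1, 0.3, 0.3]
grip_width: 34.5
finger_force: 0.0
```

Request:
carry_out:
  plan:
    - {"tx": 0,"ty": 0,"tz": 5,"rx": 0,"ry": 0,"rz": 0}
    - {"tx": 0,"ty": 0,"tz": 15,"rx": 0,"ry": 0,"rz": 0}
    - {"tx": 0,"ty": 0,"tz": 25,"rx": 0,"ry": 0,"rz": 0}
    - {"tx": 0,"ty": -10,"tz": 35,"rx": 0,"ry": 0,"rz": 0}
    - {"tx": 0,"ty": -10,"tz": 35,"rx": 0,"ry": 0,"rz": 0}
    - {"tx": 0,"ty": 0,"tz": 0,"rx": 0,"ry": 0,"rz": 0}
  gripper: 0.3

```text
time: 17.95
tool_pos: [523.6, -26.3, 143.7]
tcp_rot: [3.138, -0.009, 0.127]
contact_force: [-0.1, -0.2, 0.3]
grip_width: 64.1
finger_force: 0.0
```

Request:
carry_out:
  plan:
    - {"tx": -1.5,"ty": 14,"tz": 0,"rx": 0,"ry": 0,"rz": 0.143}
    - {"tx": -1.5,"ty": 14,"tz": 0,"rx": 0,"ry": 0,"rz": 0.143}
    - {"tx": -1.5,"ty": 14,"tz": 0,"rx": 0,"ry": 0,"rz": 0.143}
    - {"tx": -1.5,"ty": 14,"tz": 0,"rx": 0,"ry": 0,"rz": 0.143}
    - {"tx": -1.5,"ty": 14,"tz": 0,"rx": 0,"ry": 0,"rz": 0.143}
    - {"tx": -1.5,"ty": 14,"tz": 0,"rx": 0,"ry": 0,"rz": 0.143}
    - {"tx": -1.5,"ty": 14,"tz": 0,"rx": 0,"ry": 0,"rz": 0.143}
    - {"tx": -1.5,"ty": 14,"tz": 0,"rx": 0,"ry": 0,"rz": 0.143}
    - {"tx": -1.5,"ty": 14,"tz": 0,"rx": 0,"ry": 0,"rz": 0.143}
    - {"tx": -1.5,"ty": 14,"tz": 0,"rx": 0,"ry": 0,"rz": 0.143}
    - {"tx": -2,"ty": 20,"tz": 0,"rx": 0,"ry": 0,"rz": 0.141}
    - {"tx": 0,"ty": 0,"tz": 0,"rx": 0,"ry": 0,"rz": 0}

```text
time: 19.15
tool_pos: [503.0, 136.8, 138.3]
tcp_rot: [-3.141, -0.001, 1.703]
contact_force: [0.0, 0.3, -0.4]
grip_width: 63.9
finger_force: 0.0
```

Request:
carry_out:
  plan:
    - {"tx": 0,"ty": 0,"tz": 0,"rx": 0,"ry": 0,"rz": 0}
    - {"tx": 0,"ty": 0,"tz": 0,"rx": 0,"ry": 0,"rz": 0}

```text
time: 19.35
tool_pos: [503.7, 134.4, 138.5]
tcp_rot: [-3.141, 0.0, 1.696]
contact_force: [0.5, 1.1, -1.3]
grip_width: 64.4
finger_force: 0.0
```

```bash
python3 - <<'E'
from h import *
w=save("wrist","w5.png");a=save("scene","a5.png");b=save("side","b5.png")
s=cv2.resize(a[185:275,260:380],(400,300),interpolation=cv2.INTER_CUBIC)
q=cv2.resize(b[210:300,220:340],(400,300),interpolation=cv2.INTER_CUBIC)
p=np.hstack([np.vstack([s,q]),cv2.resize(w,(400,300)).repeat(2,0)[:600]])
p=np.hstack([np.vstack([s,q]),np.vstack([cv2.resize(w,(400,300)),np.zeros((300,400,3),np.uint8)])])
cv2.imwrite('pics/p5.png',p[:,:,::-1])
o=bot.get_obs();print(o["tool_pos"],o["tcp_rot"])
E
```

```text
[503.7669139  134.29036068 138.58796752] [-3.14156146e+00  1.25378705e-04  1.69682599e+00]
```

View pics/p5.png

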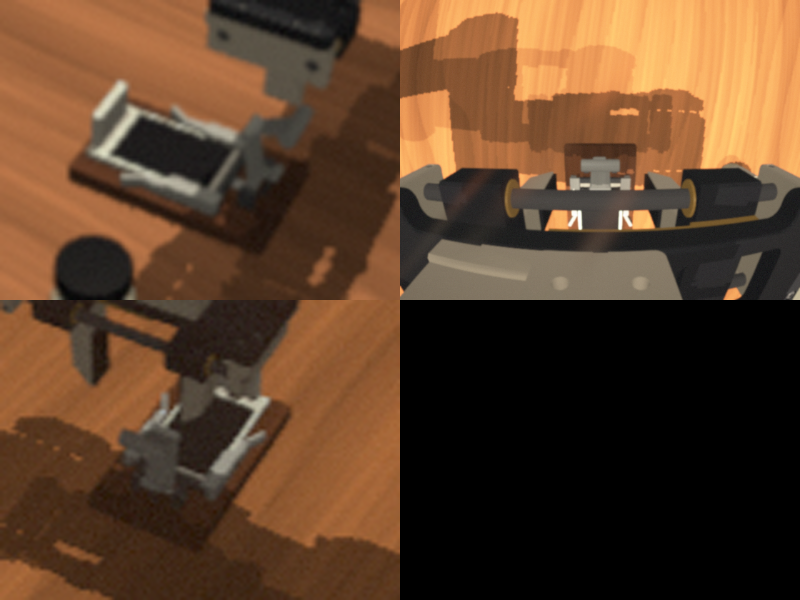

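The plate is square in the channel under the overhangs, the clip is up, and the bar is centred between the fingers (wrist view around (600,165)). Next I descend and pinch it.

Request:
carry_out:
  plan:
    - {"tx": 0,"ty": 0.5,"tz": -14,"rx": 0,"ry": 0,"rz": 0.002}
    - {"tx": 0,"ty": 0.5,"tz": -14,"rx": 0,"ry": 0,"rz": 0}
    - {"tx": 0,"ty": 0,"tz": -14,"rx": 0,"ry": 0,"rz": 0}
    - {"tx": 0,"ty": 0,"tz": -12,"rx": 0,"ry": 0,"rz": 0}
    - {"tx": 0,"ty": 0,"tz": -10,"rx": 0,"ry": 0,"rz": 0}
    - {"tx": 0,"ty": 0,"tz": 0,"rx": 0,"ry": 0,"rz": 0}
    - {"tx": 0,"ty": 0,"tz": 0,"rx": 0,"ry": 0,"rz": 0}

```text
time: 20.2
tool_pos: [503.9, 135.9, 74.7]
tcp_rot: [3.141, 0.0, 1.701]
contact_force: [0.5, 0.3, 0.8]
grip_width: 64.0
finger_force: 0.0
```

Request:
carry_out:
  plan:
    - {"tx": 0,"ty": 0,"tz": 0,"rx": 0,"ry": 0,"rz": 0}
    - {"tx": 0,"ty": 0,"tz": 0,"rx": 0,"ry": 0,"rz": 0}
    - {"tx": 0,"ty": 0,"tz": 0,"rx": 0,"ry": 0,"rz": 0}
    - {"tx": 0,"ty": 0,"tz": 0,"rx": 0,"ry": 0,"rz": 0}
    - {"tx": 0,"ty": 0,"tz": 0,"rx": 0,"ry": 0,"rz": 0}
    - {"tx": 0,"ty": 0,"tz": 0,"rx": 0,"ry": 0,"rz": 0}
  gripper: 1

```text
time: 20.8
tool_pos: [503.4, 136.0, 74.9]
tcp_rot: [-3.141, 0.0, 1.701]
contact_force: [-3.4, -0.9, 4.9]
grip_width: 35.7
finger_force: 30.0
```

```bash
python3 - <<'E'
import numpy as np
c,s=np.cos(1.699),np.sin(1.699)
f=lambda t:np.array([-62*np.cos(t)+26*np.sin(t),62*np.sin(t)+26*np.cos(t)])
th=np.r_[np.linspace(1.5,0.3,16),.24,.19,.15]
for i in range(len(th)-1):
    d=f(th[i+1])-f(th[i]); print(round(th[i+1],2),(d[0]*c).round(1),(d[0]*s).round(1),d[1].round(1))
E
```

```text
1.42 0.7 -5.1 1.5
1.34 0.7 -5.2 1.1
1.26 0.7 -5.3 0.7
1.18 0.7 -5.3 0.2
1.1 0.7 -5.3 -0.2
1.02 0.7 -5.3 -0.6
0.94 0.7 -5.2 -1.0
0.86 0.7 -5.1 -1.5
0.78 0.6 -5.0 -1.9
0.7 0.6 -4.8 -2.3
0.62 0.6 -4.6 -2.6
0.54 0.6 -4.4 -3.0
0.46 0.5 -4.2 -3.4
0.38 0.5 -3.9 -3.7
0.3 0.5 -3.6 -4.0
0.24 0.3 -2.5 -3.2
0.19 0.2 -1.9 -2.8
0.15 0.2 -1.4 -2.3
```

Request:
carry_out:
  plan:
    - {"tx": 0.7,"ty": -5.1,"tz": 1.5,"rx": 0,"ry": 0,"rz": 0}
    - {"tx": 0.7,"ty": -5.2,"tz": 1.1,"rx": 0,"ry": 0,"rz": 0}
    - {"tx": 0.7,"ty": -5.3,"tz": 0.7,"rx": 0,"ry": 0,"rz": 0}
    - {"tx": 0.7,"ty": -5.3,"tz": 0.2,"rx": 0,"ry": 0,"rz": 0}
    - {"tx": 0.7,"ty": -5.3,"tz": -0.2,"rx": 0,"ry": 0,"rz": 0}
    - {"tx": 0.7,"ty": -5.3,"tz": -0.6,"rx": 0,"ry": 0,"rz": 0}
    - {"tx": 0.7,"ty": -5.2,"tz": -1.0,"rx": 0,"ry": 0,"rz": 0}
    - {"tx": 0.7,"ty": -5.1,"tz": -1.5,"rx": 0,"ry": 0,"rz": 0}

```text
time: 21.6
tool_pos: [508.6, 94.3, 75.2]
tcp_rot: [-3.141, -0.001, 1.701]
contact_force: [-3.8, 0.9, 6.4]
grip_width: 35.3
finger_force: 30.0
```

Request:
carry_out:
  plan:
    - {"tx": 0.6,"ty": -5.0,"tz": -1.9,"rx": 0,"ry": 0,"rz": 0}
    - {"tx": 0.6,"ty": -4.8,"tz": -2.3,"rx": 0,"ry": 0,"rz": 0}
    - {"tx": 0.6,"ty": -4.6,"tz": -2.6,"rx": 0,"ry": 0,"rz": 0}
    - {"tx": 0.6,"ty": -4.4,"tz": -3.0,"rx": 0,"ry": 0,"rz": 0}
    - {"tx": 0.5,"ty": -4.2,"tz": -3.4,"rx": 0,"ry": 0,"rz": 0}
    - {"tx": 0.5,"ty": -3.9,"tz": -3.7,"rx": 0,"ry": 0,"rz": 0}

```text
time: 22.2
tool_pos: [512.1, 66.2, 58.0]
tcp_rot: [-3.14, 0.001, 1.701]
contact_force: [-3.8, -4.1, 3.9]
grip_width: 35.3
finger_force: 30.0
```

Request:
carry_out:
  plan:
    - {"tx": 0.5,"ty": -3.6,"tz": -4.0,"rx": 0,"ry": 0,"rz": 0}
    - {"tx": 0.3,"ty": -2.5,"tz": -3.2,"rx": 0,"ry": 0,"rz": 0}
    - {"tx": 0,"ty": 0,"tz": 0,"rx": 0,"ry": 0,"rz": 0}
    - {"tx": 0,"ty": 0,"tz": 0,"rx": 0,"ry": 0,"rz": 0}

```text
time: 22.6
tool_pos: [512.8, 59.9, 50.5]
tcp_rot: [-3.14, 0.001, 1.701]
contact_force: [-2.6, -5.7, 2.1]
grip_width: 35.2
finger_force: 30.0
```

Request:
carry_out:
  plan:
    - {"tx": 0.2,"ty": -1.9,"tz": -2.8,"rx": 0,"ry": 0,"rz": 0}
    - {"tx": 0.1,"ty": -1.0,"tz": -1.7,"rx": 0,"ry": 0,"rz": 0}
    - {"tx": 0,"ty": 0,"tz": 0,"rx": 0,"ry": 0,"rz": 0}
    - {"tx": 0,"ty": 0,"tz": 0,"rx": 0,"ry": 0,"rz": 0}

```text
time: 23.0
tool_pos: [513.2, 57.0, 45.9]
tcp_rot: [-3.14, 0.001, 1.701]
contact_force: [-2.7, -4.9, 1.6]
grip_width: 35.4
finger_force: 30.0
```

Request:
carry_out:
  plan:
    - {"tx": 0,"ty": 0,"tz": 0,"rx": 0,"ry": 0,"rz": 0}
    - {"tx": 0,"ty": 0,"tz": 0,"rx": 0,"ry": 0,"rz": 0}
    - {"tx": 0,"ty": 0,"tz": 0,"rx": 0,"ry": 0,"rz": 0}
    - {"tx": 0,"ty": 0,"tz": 0,"rx": 0,"ry": 0,"rz": 0}
    - {"tx": 0,"ty": 0,"tz": 10,"rx": 0,"ry": 0,"rz": 0}
    - {"tx": 0,"ty": 0,"tz": 15,"rx": 0,"ry": 0,"rz": 0}
    - {"tx": 0,"ty": 0,"tz": 30,"rx": 0,"ry": 0,"rz": 0}
    - {"tx": -10,"ty": -20,"tz": 40,"rx": 0,"ry": 0,"rz": 0}
    - {"tx": -10,"ty": -30,"tz": 30,"rx": 0,"ry": 0,"rz": 0}
    - {"tx": -10,"ty": -30,"tz": 0,"rx": 0,"ry": 0,"rz": 0}
    - {"tx": 0,"ty": 0,"tz": 0,"rx": 0,"ry": 0,"rz": 0}
    - {"tx": 0,"ty": 0,"tz": 0,"rx": 0,"ry": 0,"rz": 0}
  gripper: 0.35

```text
time: 24.2
tool_pos: [483.8, -21.9, 171.8]
tcp_rot: [3.141, -0.0, 1.699]
contact_force: [-0.3, 0.1, 0.1]
grip_width: 59.6
finger_force: 0.0
```

```bash
python3 - <<'E'
from h import *
w=save("wrist","w6.png");a=save("scene","a6.png");b=save("side","b6.png")
s=cv2.resize(a[185:275,260:380],(400,300),interpolation=cv2.INTER_CUBIC)
q=cv2.resize(b[210:300,220:340],(400,300),interpolation=cv2.INTER_CUBIC)
r=cv2.resize(w[20:260,180:500],(400,300))
p=np.hstack([np.vstack([s,q]),np.vstack([r,cv2.resize(a,(400,300))])])
cv2.imwrite('pics/p6.png',p[:,:,::-1])
o=bot.get_obs();print(o["tool_pos"],o["contact_force"],o["finger_force"])
E
```

```text
[483.813608   -20.8909783  171.00439481] [ 0.28607334 -0.1882439  -0.36891356] 0.0
```

View pics/p6.png

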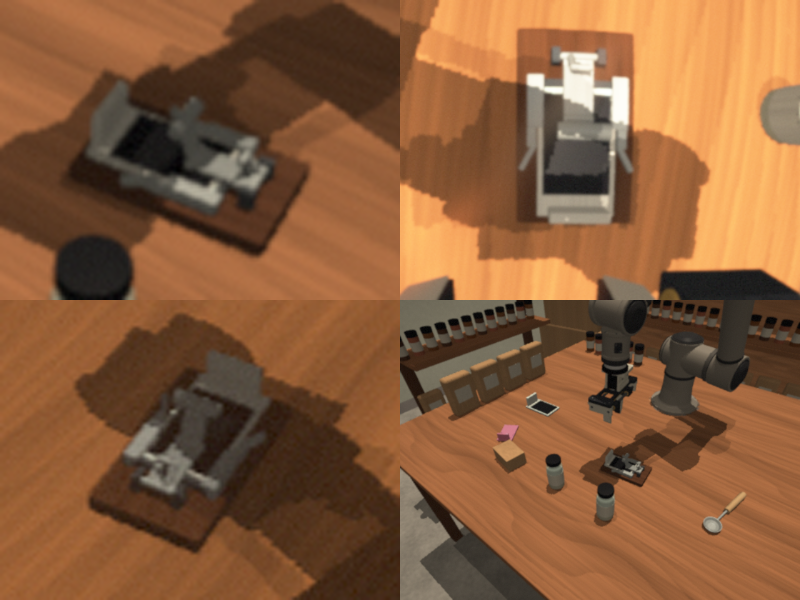

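The plate is square in the channel with the clip closed on it. The robot is clear and the bystanders are where they were, so I'm handing in.

```bash
python3 -c "
from plant import bot
print(bot.close_job())"
```

```text
the job is handed in; nothing more can be done
None
```

I handed the job in at about 24 s: the plate was pressed home on the stop at 5–8.5 N (wrist reading), the clip was guided down and closed on it, and the last pictures show it square in the channel with the jars, carton and scoop in place; no verdict was returned.

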